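Step the filling carousel to the green-labelled bottle

TASK

The green-labelled bottle is the next to be filled: push the red tabs on the rim of the filling carousel to step it round, either way, until that bottle stands under the filling nozzle with the carousel clicked into place, then move clear. Do not touch, lift or tip the bottles riding in the nests, and leave the stock bottle, the amber bottle and the funnel beside the machine where they stand.

Things in the scene. Friction and masses are not known exactly. Their poses are not given: they have to be found in the camera images.
- filler: Fixed bench filler; position and heading vary. Origin at table height on the carousel's vertical axis, z up; x points from the axis to the nozzle side (roughly away from the robot): column 18 mm thick, 190 mm out, 255 mm high; white pump box 210-326 mm out, 89 mm high. Arm, nozzle and pipe hang over that side only, from 68 mm out, 132-240 mm above the table. Round housing below, 188 mm across.
- nozzle_tip (a point): Lower end of the filling nozzle (a 6 mm tube pointing down), fixed to the filler 80 mm out from the axis along its x, 132 mm above the table: 8 mm above the mouth of a bottle standing under it.
- deck_center (a point): Centre of the top of the carousel disc, on its axis, 70 mm above the table. Aluminium disc 230 mm across with a hub 18 mm high and six black nest rings (38 mm across, 9 mm high) on an 80 mm radius, 60 degrees apart, a bottle loose in each; six red tabs on the rim, midway between the nests.
- carousel (a joint): Turn of the carousel, rad, growing counter-clockwise seen from above; 0 at the start, a nest being under the nozzle; turns either way up to 7 rad. A sprung detent holds it at each 60 degrees (1.047 rad), again with a nest under the nozzle. Leaving a place takes about 3 N at a tab; past half a step it runs on to the next place by itself, up to about 30 degrees ahead of the finger, and stops.
- tab0 (a point): One of six identical red push tabs on the carousel rim (upright plate, 26 mm long radially, 5 mm thick, 36 mm tall, top 98 mm above the table). Origin at the plate centre, 135 mm from the axis, 80 mm above the table; x radially outward, y the way it travels as the carousel turns counter-clockwise. Starts 30 degrees counter-clockwise from the nozzle direction.
- tab1 (a point): Red push tab like tab0; starts 90 degrees counter-clockwise from the nozzle direction.
- tab2 (a point): Red push tab like tab0; starts 150 degrees counter-clockwise from the nozzle direction.
- tab3 (a point): Red push tab like tab0; starts 210 degrees counter-clockwise from the nozzle direction.
- tab4 (a point): Red push tab like tab0; starts 270 degrees counter-clockwise from the nozzle direction.
- tab5 (a point): Red push tab like tab0; starts 330 degrees counter-clockwise from the nozzle direction.
- filled_center (a point): Centre (27 mm up, on the axis) of the bottle just filled (amber glass colour, white label and neck collar), which starts under the nozzle: open 15 ml bottle, 28 mm across, 54 mm high, loose in its nest on the carousel (about 1.5 mm play, so it rides round with it).
- green_center (a point): Centre (27 mm up, on the axis) of the GREEN-labelled bottle (clear glass, green label and green neck collar), the one to be filled next: open 15 ml bottle, 28 mm across, 54 mm high, loose in its nest on the carousel (about 1.5 mm play, so it rides round with it). Which nest it starts in varies (never the one under the nozzle).
- white1_center (a point): Centre (27 mm up, on the axis) of a clear bottle with a white label and neck collar: open 15 ml bottle, 28 mm across, 54 mm high, loose in its nest on the carousel (about 1.5 mm play, so it rides round with it).
- blue_center (a point): Centre (27 mm up, on the axis) of the clear bottle with a blue label and neck collar: open 15 ml bottle, 28 mm across, 54 mm high, loose in its nest on the carousel (about 1.5 mm play, so it rides round with it).
- white2_center (a point): Centre (27 mm up, on the axis) of another clear bottle with a white label and neck collar: open 15 ml bottle, 28 mm across, 54 mm high, loose in its nest on the carousel (about 1.5 mm play, so it rides round with it).
- orange_center (a point): Centre (27 mm up, on the axis) of the clear bottle with an orange label and neck collar: open 15 ml bottle, 28 mm across, 54 mm high, loose in its nest on the carousel (about 1.5 mm play, so it rides round with it).
- stock_bottle_center (a point): Centre (75 mm up) of a loose white plastic stock bottle, 64 mm across, 150 mm high, standing on the table to the left. Bystander.
- amber_bottle_center (a point): Centre (42 mm up) of a loose capped amber bottle, 42 mm across, 85 mm high, on the table to the right. Bystander.
- funnel_center (a point): Centre (39 mm up) of a loose blue funnel standing mouth down, 72 mm across, 78 mm high, on the table to the right. Bystander.
There are look-alikes about, which are no part of the job. Leave any black look-alike of the part that bears filled_center alone.

How it is judged:
On the way:
1. a red tab is pushed with the fingers and the carousel turns ((contact force between the fingers and tab0 above 0.4 N or contact force between the fingers and tab1 above 0.4 N or contact force between the fingers and tab2 above 0.4 N or contact force between the fingers and tab3 above 0.4 N or contact force between the fingers and tab4 above 0.4 N or contact force between the fingers and tab5 above 0.4 N) and (value of joint carousel above 0.15 rad or value of joint carousel below -0.15 rad)), for 0.04 s.
At the end, for the whole second after the job is handed in: The green-labelled bottle stands with its axis within 6 mm of the nozzle (seen from above), the carousel is at rest, and all six bottles stand upright (within 0.1 rad) down in their nests (centres lower than 103 mm above the table) (horizontal distance between green_center and nozzle_tip below 0.006 m and velocity of joint carousel between -0.05 and 0.05 rad/s and angle between each of filled_center, green_center, white1_center, blue_center, white2_center, orange_center's own z axis and vertical below 0.1 rad and height (world z) of each of filled_center, green_center, white1_center, blue_center, white2_center, orange_center below 0.103 m); the robot touches nothing.
It fails at once if a bottle on the carousel is lifted out of its nest or tipped (height (world z) of any of filled_center, green_center, white1_center, blue_center, white2_center, orange_center above 0.106 m or angle between any of filled_center, green_center, white1_center, blue_center, white2_center, orange_center's own z axis and vertical above 0.3 rad).
It fails at once if the robot touches a bottle on the carousel (over 0.5 N) (contact force between any of the fingers, the arm and filled above 0.5 N or contact force between any of the fingers, the arm and green above 0.5 N or contact force between any of the fingers, the arm and white1 above 0.5 N or contact force between any of the fingers, the arm and blue above 0.5 N or contact force between any of the fingers, the arm and white2 above 0.5 N or contact force between any of the fingers, the arm and orange above 0.5 N).
It fails at once if the stock bottle, the amber bottle or the funnel is moved more than 15 mm (distance of any of stock_bottle_center, amber_bottle_center, funnel_center from where it was at the start of the episode above 0.015 m).
It also fails if it takes over 72 s, if anything falls off the work surface, if the arm or the gripper's body presses on something with over 40 N, if the wrist force passes 120 N, or if a joint passes its speed limit or range.

ROBOT

A 6-joint arm with a two-finger parallel gripper is mounted at the origin on the work surface. World frame = base frame: x ahead of the robot, y to its left, z up, the work surface at z = 0. Lengths are in m, angles in rad, forces in N, time in s.
With the tool pointing down it reaches from about 0.425 to 1.125 m from the base axis. Payload 14.9 kg.
Tool frame: the origin (TCP) lies on the centre line of the jaws, within the pads' length; the fingertips stand 19 mm ahead of it and the grasp point (between the pads) is the TCP; z points along the fingers, y is the line along which they close (so a half turn about z gives the same grasp; the last joint's range is limited). The gripper opens to 91 mm and grips with 3 to 60 N. Pads are 32 mm wide; open, the fingers measure 118 mm over their backs; the gripper's body (76 mm by 178 mm) begins 60 mm behind the grasp point.
Start: joints at [1.181, 0.379, 1.734, -0, 1.028, -0.033], TCP at [0.245, 0.656, 0.233] pointing down, gripper open.
Joint ranges: [-2.77, 2.77], [-0.74, 2.19], [0, 2.66], [-1.06, 4.2], [0.31, 2.87], [-3.08, 3.08]. Speed limits (rad/s): [1.89, 1.89, 2.39, 3.14, 3.14, 3.14].

INTERFACE

Orientations are given as [roll, pitch, yaw] about the fixed x, y, z axes, in that order (R = Rz(yaw) Ry(pitch) Rx(roll)).
In Python, from plant import env gives the robot as it stands.
- The arm moves only by the tool jog_arm, never from a script. Its argument "targets" is a list of rows, each an object of numbers: "claw": the opening, from 0 (shut) to 1 (fully open); "dx", "dy", "dz": the shift along the tool's x, y, z in cm; "spin": the turn about the tool's z in rad. A call has 1 to 10 rows; each row shifts and turns the commanded pose from where the row before left it, along the tool's axes as they then stand; what a row does not reach is not made up. A row lasts 1/10 s, in which the tool goes at most 50 mm and 8.59 degrees, less where a joint would pass 70% of its speed; a pose out of reach is approached as far as the arm can. A call with a gripper value outside its range is refused whole. The fingers move at their own pace and stop on an object; "force" is the grip in N (left out, the last holds). Time passes only in rows, so rows that do not move let the fingers close. It gives the time, the measured TCP pose, the force, the opening and the grip force at its end, in the units of the state.
- env.get_state(): the state, without advancing time (a new reading comes with each control period).
- env.capture(name): name is "scene" or "top"; returns a dict with "image" (480x640x3 uint8, red, green, blue), "range_z" (480x640 float32, m along the optical axis (not along the pixel's ray), 0 where there is no reading), "fx", "fy", "cx", "cy" (pixels), "xyz" and "rotation" of the camera in the world. Camera axes: x right, y down, z forward; pixel columns grow to the right and rows downward; lengths in m; the calibration is good to about 2 mm. A picture is of the moment at which its call begins.
- env.job_done(): hands the job in; it is judged then, once.
The state is a dict: "time_s": time; "joint_pos": joint angles; "joint_vel": joint speeds; "joint_efforts": joint torques, N m; "tool_pos": TCP position; "ee_rot": TCP orientation; "wrist_force": force on the tool from outside, world axes, zero at the start; "moment": the same for the moment, N m; "finger_gap": finger opening in m; "grip_force": force on a finger pad.
Only numpy, scipy, OpenCV 4.12 (cv2) and the standard library are available. Lean on these libraries where they do the work, as an engineer would, in place of code of your own. Each camera call takes 0.05 s, during which the arm holds its last target. There are 200 camera calls.

## Working session

There is one attempt and no reset: what is moved stays moved. The work goes in short steps, Python scripts to look and compute and a tool call to move; the robot and the scene stay as the last step left them, time stands still between calls to the robot, and variables do not carry over. Pictures are saved under pics/ and viewed, at most 10 in all, crops included, and the job is handed in when it is done.

Besides the shell and the picture viewer there is one more tool, called after "Call:" as name(argument=value, ...), one argument or row to a line, values as JSON. jog_arm: Moves the arm, as the interface text tells. Its arguments: {"type":"object","properties":{"targets":{"type":"array"},"force":{"type":"number"}},"required":["targets"]}

```bash
mkdir -p pics; cat > h.py <<'E'
import numpy as np, cv2
from plant import env
def cap(n,f=None):
    c=env.capture(n)
    if f: cv2.imwrite(f'pics/{f}.png',c['image'][:,:,::-1])
    return c
def pts(c):
    z=c['range_z'];v,u=np.mgrid[:480,:640]
    p=np.stack([(u-c['cx'])/c['fx']*z,(v-c['cy'])/c['fy']*z,z],-1)
    return p@np.array(c['rotation']).T+np.array(c['xyz'])
E
python3 - <<'E'
from h import *
for n in('top','scene'):
    c=cap(n,n+'0');print(n,c['xyz'],c['rotation'],c['fx'])
s=env.get_state();print(s['time_s'],s['tool_pos'],s['ee_rot'],s['finger_gap'])
E
```

```text
top [ 0.38172808 -0.00211968  1.47277949] [-2.97462504  0.00758964 -1.56465246] 610.4174446460393
scene [1.15440684 0.46899109 0.78832383] [-2.30947154 -0.01682202  2.30700105] 476.68110132218766
0.1 [0.24438436 0.65560083 0.23234843] [-3.14057678e+00 -1.14447703e-05  2.78477901e+00] 0.09120547835591175
```

View pics/top0.png

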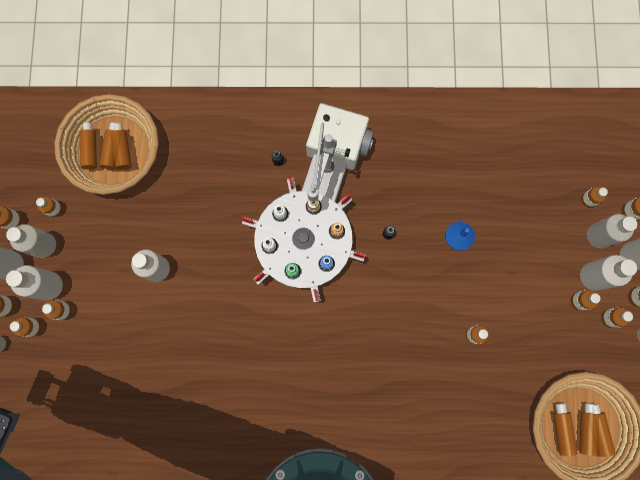

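View pics/scene0.png

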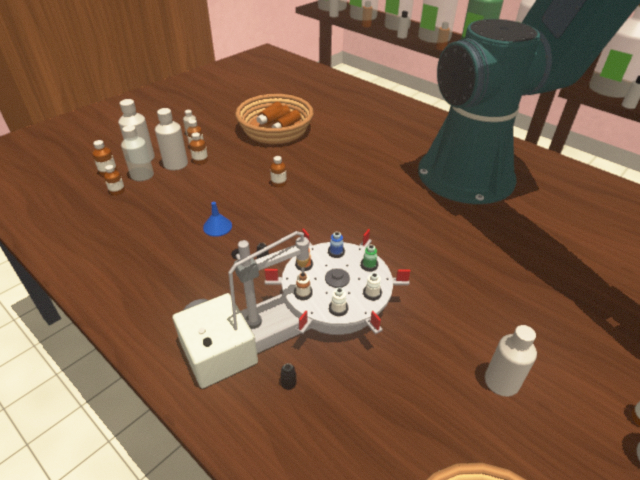

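Top view: the nozzle points up (313,190), and the hub is at (303,238). Counter-clockwise from the nozzle the bottles run filled (313,205), white (280,213), white (270,245), green (292,270), blue (327,263), orange (337,230). Green is therefore opposite the nozzle, 3 steps either way. The stock bottle is at (150,265), well to the left.

```bash
cat >> h.py <<'E'
from scipy.spatial.transform import Rotation as Ro
def plane(c,uv,z):
    R=Ro.from_euler('xyz',c['rotation']).as_matrix()
    uv=np.atleast_2d(uv)
    d=np.c_[(uv[:,0]-c['cx'])/c['fx'],(uv[:,1]-c['cy'])/c['fy'],np.ones(len(uv))]@R.T
    o=np.array(c['xyz']);return o+d*((z-o[2])/d[:,2])[:,None]
def blobs(m,a):
    n,l,s,ce=cv2.connectedComponentsWithStats(m.astype(np.uint8))
    return [(ce[i],s[i,4]) for i in range(1,n) if s[i,4]>a]
def tabs(c):
    h=cv2.cvtColor(c['image'],cv2.COLOR_RGB2HSV)
    m=((h[...,0]<6)|(h[...,0]>174))&(h[...,1]>170)&(h[...,2]>110)
    m[:170]=0;m[310:]=0;m[:,:230]=0;m[:,380:]=0
    return [(plane(c,b,.09)[0],a) for b,a in blobs(m,8)]
E
python3 - <<'E'
from h import *
c=cap('top')
T=tabs(c);
P=np.array([t[0][:2] for t in T]);print(P.round(3),[t[1] for t in T])
h=cv2.cvtColor(c['image'],cv2.COLOR_RGB2HSV)
d=((h[...,1]<40)&(h[...,2]>190)).astype(np.uint8);d[:190]=0;d[290:]=0;d[:,:245]=0;d[:,:]*=1;d[:,365:]=0
d=cv2.morphologyEx(d,cv2.MORPH_OPEN,np.ones((9,9)))
cn=max(cv2.findContours(d,0,2)[0],key=cv2.contourArea);e=cv2.fitEllipse(cn);print(e,plane(c,e[0],.07))
print('hub',plane(c,(303,238),.088),'stock',plane(c,(145,258),.15),'nozzle bottle',plane(c,(313,205),.12),'green',plane(c,(292,268),.12))
C=plane(c,e[0],.07)[0,:2]
for p in P: print(np.linalg.norm(p-C),np.degrees(np.arctan2(*(p-C)[::-1])))
E
```

```text
[[ 0.761  0.072]
 [ 0.722 -0.059]
 [ 0.668  0.171]
 [ 0.588 -0.087]
 [ 0.536  0.141]
 [ 0.496  0.012]] [np.int32(17), np.int32(21), np.int32(23), np.int32(20), np.int32(19), np.int32(18)]
((302.21783447265625, 240.86395263671875), (80.56985473632812, 85.4691162109375), 117.09473419189453) [[0.62131898 0.04332673 0.07      ]]
hub [[0.62494669 0.04100847 0.088     ]] stock [[0.5678633  0.38517882 0.15      ]] nozzle bottle [[0.69552174 0.01804533 0.12      ]] green [[0.55121577 0.06390415 0.12      ]]
0.1423249246650973 11.62080934393567
0.1435535510611723 -45.719473219115436
0.13640226681066073 69.98920211292631
0.13460412395175775 -104.41972370990999
0.12963344918607186 131.16402028854824
0.12910276381212163 -165.95392563557212
```

Call:
jog_arm(
  targets=[
    {"claw": 0, "dx": -3.07, "dy": -1.55, "dz": 0},
    {"claw": 0, "dx": -3.07, "dy": -1.55},
    {"claw": 0, "dx": -3.07, "dy": -1.55},
    {"claw": 0, "dx": -3.07, "dy": -1.55},
    {"claw": 0, "dx": -3.07, "dy": -1.55},
    {"claw": 0, "dx": -3.07, "dy": -1.55},
    {"claw": 0, "dx": -3.07, "dy": -1.55},
    {"claw": 0, "dx": -3.07, "dy": -1.55},
    {"claw": 0, "dx": -3.07, "dy": -1.55},
    {"claw": 0, "dx": -3.07, "dy": -1.55},
  ],
  force=20,
)

```text
validation failed for argument at $.ta...
```

Call:
jog_arm(
  targets=[
    {"claw": 0, "dx": -3.07, "dy": -1.55, "dz": 0},
    {"claw": 0, "dx": -3.07, "dy": -1.55},
    {"claw": 0, "dx": -3.07, "dy": -1.55},
    {"claw": 0, "dx": -3.07, "dy": -1.55},
    {"claw": 0, "dx": -3.07, "dy": -1.55},
    {"claw": 0, "dx": -3.07, "dy": -1.55},
    {"claw": 0, "dx": -3.07, "dy": -1.55},
    {"claw": 0, "dx": -3.07, "dy": -1.55},
    {"claw": 0, "dx": -3.07, "dy": -1.55},
    {"claw": 0, "dx": -3.07, "dy": -1.55},
  ],
)

```text
validation failed for argument at $.ta...
```

Call:
jog_arm(
  targets=[
    {"spin": 0.13},
    {"spin": 0.13},
    {"spin": 0.13},
    {"spin": 0.13},
    {"spin": 0.13},
    {"spin": 0.13},
    {"spin": 0.13},
    {"spin": 0.13},
    {"spin": 0.13},
    {"spin": 0.13},
  ],
)

```text
validation failed for argument at $.ta...
```

Call:
jog_arm(
  targets=[
    {"spin": 0.13},
    {"spin": 0.13},
    {"spin": 0.13},
    {"spin": 0.13},
    {"spin": 0.04},
    {"spin": 0},
  ],
)

```text
validation failed for argument at $.ta...
```

Call:
jog_arm(
  targets=[
    {"claw": 0, "dx": -3.07, "dy": -1.55, "dz": 0, "spin": 0},
    {"claw": 0, "dx": -3.07, "dy": -1.55, "dz": 0, "spin": 0},
    {"claw": 0, "dx": -3.07, "dy": -1.55, "dz": 0, "spin": 0},
    {"claw": 0, "dx": -3.07, "dy": -1.55, "dz": 0, "spin": 0},
    {"claw": 0, "dx": -3.07, "dy": -1.55, "dz": 0, "spin": 0},
    {"claw": 0, "dx": -3.07, "dy": -1.55, "dz": 0, "spin": 0},
    {"claw": 0, "dx": -3.07, "dy": -1.55, "dz": 0, "spin": 0},
    {"claw": 0, "dx": -3.07, "dy": -1.55, "dz": 0, "spin": 0},
    {"claw": 0, "dx": -3.07, "dy": -1.55, "dz": 0, "spin": 0},
    {"claw": 0, "dx": -3.07, "dy": -1.55, "dz": 0, "spin": 0},
  ],
  force=20,
)

```text
time_s: 1.15
tool_pos: [0.4787, 0.4023, 0.2328]
ee_rot: [-3.141, -0.0, 2.785]
wrist_force: [-0.9, 0.5, -0.0]
finger_gap: 0.0143
grip_force: 0.0
```

Call:
jog_arm(
  targets=[
    {"claw": 0, "dx": -3.07, "dy": -1.55, "dz": 0, "spin": 0},
    {"claw": 0, "dx": -3.07, "dy": -1.55, "dz": 0, "spin": 0},
    {"claw": 0, "dx": -3.07, "dy": -1.55, "dz": 0, "spin": 0},
    {"claw": 0, "dx": -3.07, "dy": -1.55, "dz": 0, "spin": 0},
    {"claw": 0, "dx": -3.07, "dy": -1.55, "dz": 0, "spin": 0},
    {"claw": 0, "dx": -3.07, "dy": -1.55, "dz": 0, "spin": 0},
    {"claw": 0, "dx": -3.07, "dy": -1.55, "dz": 0, "spin": 0},
    {"claw": 0, "dx": -3.07, "dy": -1.55, "dz": 0, "spin": 0},
    {"claw": 0, "dx": -3.07, "dy": -1.55, "dz": 0, "spin": 0},
    {"claw": 0, "dx": -3.07, "dy": -1.55, "dz": 0, "spin": 0},
  ],
)

```text
time_s: 2.15
tool_pos: [0.7123, 0.1498, 0.2327]
ee_rot: [-3.141, -0.0, 2.785]
wrist_force: [0.3, 0.5, 0.2]
finger_gap: 0.0007
grip_force: 0.0
```

Call:
jog_arm(
  targets=[
    {"claw": 0, "dx": 0, "dy": 0, "dz": 0, "spin": 0.13},
    {"claw": 0, "dx": 0, "dy": 0, "dz": 0, "spin": 0.13},
    {"claw": 0, "dx": 0, "dy": 0, "dz": 0, "spin": 0.13},
    {"claw": 0, "dx": 0, "dy": 0, "dz": 0, "spin": 0.13},
    {"claw": 0, "dx": 0, "dy": 0, "dz": 0, "spin": 0.13},
    {"claw": 0, "dx": 0, "dy": 0, "dz": 0, "spin": 0.13},
    {"claw": 0, "dx": 0, "dy": 0, "dz": 0, "spin": 0.13},
    {"claw": 0, "dx": 0, "dy": 0, "dz": 0, "spin": 0.13},
    {"claw": 0, "dx": 0, "dy": 0, "dz": 0, "spin": 0.13},
    {"claw": 0, "dx": 0, "dy": 0, "dz": 0, "spin": 0.13},
  ],
)

```text
time_s: 3.15
tool_pos: [0.7114, 0.151, 0.2326]
ee_rot: [-3.141, 0.0, 1.479]
wrist_force: [-0.7, -0.3, 0.7]
finger_gap: 0.0005
grip_force: 0.0
```

Call:
jog_arm(
  targets=[
    {"claw": 0, "dx": 0, "dy": 0, "dz": 0, "spin": 0.13},
    {"claw": 0, "dx": 0, "dy": 0, "dz": 0, "spin": 0.13},
    {"claw": 0, "dx": 0, "dy": 0, "dz": 0, "spin": 0.13},
    {"claw": 0, "dx": 0, "dy": 0, "dz": 0, "spin": 0.13},
    {"claw": 0, "dx": 0, "dy": 0, "dz": 0, "spin": 0.04},
    {"claw": 0, "dx": 0, "dy": 0, "dz": 0, "spin": 0},
  ],
)

```text
time_s: 3.75
tool_pos: [0.7114, 0.151, 0.2326]
ee_rot: [-3.141, 0.0, 0.924]
wrist_force: [-1.0, 0.1, -0.0]
finger_gap: 0.0006
grip_force: 0.0
```

```bash
python3 - <<'E'
from h import *
c=cap('scene','scene1');c=cap('top')
s=env.get_state();print(s['time_s'],s['tool_pos'],s['ee_rot'],s['joint_pos'],s['finger_gap'])
E
```

```text
3.85 [0.71143847 0.15098379 0.23272296] [-3.14133387e+00  2.50156001e-04  9.26374340e-01] [1.77071511e-01 4.20934210e-01 1.67451834e+00 2.20433438e-05
 1.04649952e+00 8.21482492e-01] 0.0006780638238051462
```

View pics/scene1.png

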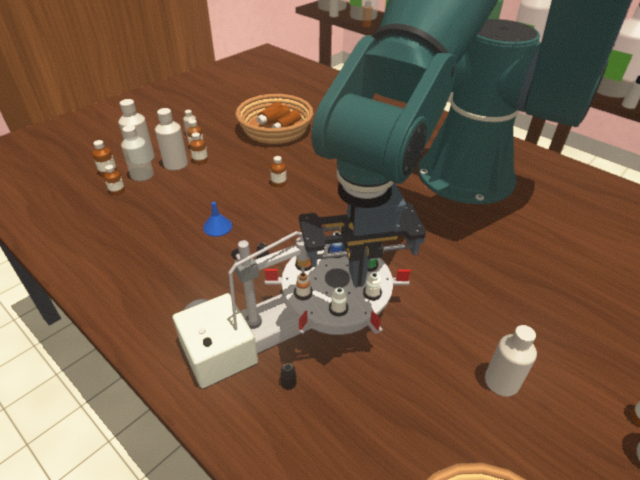

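The picture shows the closed fingers above the deck. At their height they project onto the hub at (355,270), which matches the measured pose. The pump arm, the tabs and the stock bottle (508,365) are clear. Next I lower the fingers between tab0 and tab1.

Call:
jog_arm(
  targets=[
    {"claw": 0, "dx": 0.1, "dy": 0, "dz": 2.3, "spin": 0},
    {"claw": 0, "dx": 0, "dy": 0, "dz": 2.3, "spin": 0},
    {"claw": 0, "dx": 0, "dy": 0, "dz": 2.3, "spin": 0},
    {"claw": 0, "dx": 0, "dy": 0, "dz": 2.3, "spin": 0},
    {"claw": 0, "dx": 0, "dy": 0, "dz": 2.3, "spin": 0},
    {"claw": 0, "dx": 0, "dy": 0, "dz": 2.3, "spin": 0},
    {"claw": 0, "dx": 0, "dy": 0, "dz": 0, "spin": 0},
  ],
)

```text
time_s: 4.55
tool_pos: [0.7103, 0.1514, 0.0917]
ee_rot: [-3.138, 0.004, 0.926]
wrist_force: [-1.5, -0.0, 0.8]
finger_gap: 0.0004
grip_force: 0.0
```

```bash
python3 - <<'E'
from h import *
c=cap('scene');cv2.imwrite('pics/s2.png',cv2.resize(c['image'][180:380,200:460,::-1],None,fx=3,fy=3))
s=env.get_state();print(s['time_s'],s['tool_pos'],s['wrist_force'])
E
```

```text
4.6 [0.71130648 0.1516279  0.09373106] [0.25071018 0.6904383  0.66725287]
```

View pics/s2.png

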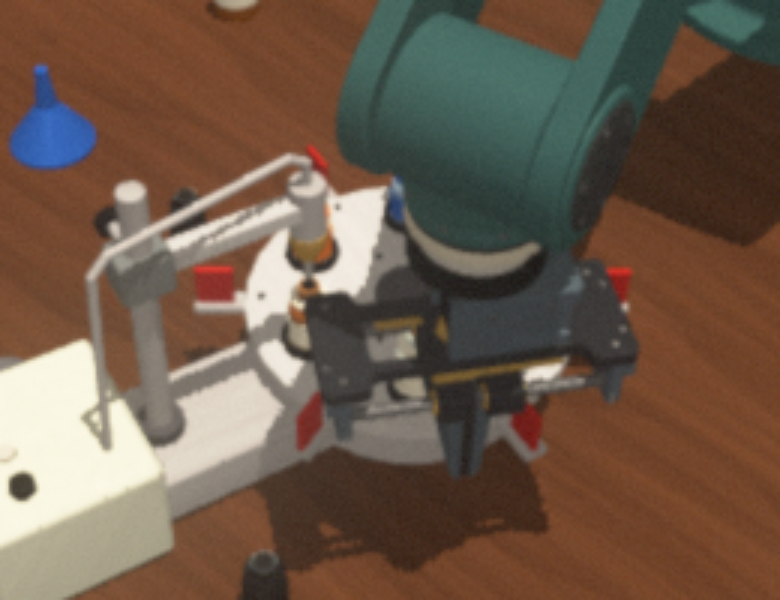

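The finger stands between the two left-hand red tabs, at about (310,420) and (525,430) in the crop, and the body clears the bottles and the nozzle arm. Now I push counter-clockwise along the arc.

Call:
jog_arm(
  targets=[
    {"claw": 0, "dx": -0.02, "dy": -0.72, "dz": 0, "spin": -0.0524},
    {"claw": 0, "dx": -0.02, "dy": -0.72, "dz": 0, "spin": -0.0524},
    {"claw": 0, "dx": -0.02, "dy": -0.72, "dz": 0, "spin": -0.0524},
    {"claw": 0, "dx": -0.02, "dy": -0.72, "dz": 0, "spin": -0.0524},
    {"claw": 0, "dx": -0.02, "dy": -0.72, "dz": 0, "spin": -0.0524},
    {"claw": 0, "dx": -0.02, "dy": -0.72, "dz": 0, "spin": -0.0524},
    {"claw": 0, "dx": -0.02, "dy": -0.72, "dz": 0, "spin": -0.0524},
    {"claw": 0, "dx": -0.02, "dy": -0.72, "dz": 0, "spin": -0.0524},
    {"claw": 0, "dx": -0.02, "dy": -0.72, "dz": 0, "spin": -0.0524},
    {"claw": 0, "dx": -0.02, "dy": -0.72, "dz": 0, "spin": -0.0524},
  ],
)

```text
time_s: 5.6
tool_pos: [0.6476, 0.1789, 0.0972]
ee_rot: [3.138, -0.002, 1.452]
wrist_force: [3.1, 1.9, -0.3]
finger_gap: 0.0006
grip_force: 1.6
```

```bash
cat > st.py <<'E'
from h import *
C=np.array([.6285,.0417])
def st():
    s=env.get_state();d=np.array(s['tool_pos'])[:2]-C
    print(s['time_s'],'r',np.hypot(*d).round(4),'th',np.degrees(np.arctan2(d[1],d[0])).round(1),'yaw',np.degrees(s['ee_rot'][2]).round(1),'z',s['tool_pos'][2],s['wrist_force'])
def tb():
    c=cap('top')
    for p,a in tabs(c):
        d=p[:2]-C;print('tab',np.hypot(*d).round(3),np.degrees(np.arctan2(d[1],d[0])).round(1),a)
st();tb()
E
python3 st.py
```

```text
5.6 r 0.1385 th 82.1 yaw 83.2 z 0.0972127174894773 [ 3.10465703  1.85179541 -0.29000434]
tab 0.136 27.4 21
tab 0.134 -33.0 16
tab 0.135 -93.1 23
tab 0.136 -153.1 18
```

Call:
jog_arm(
  targets=[
    {"claw": 0, "dx": -0.02, "dy": -0.72, "dz": 0.02, "spin": -0.0524},
    {"claw": 0, "dx": -0.02, "dy": -0.72, "dz": 0.02, "spin": -0.0524},
    {"claw": 0, "dx": -0.02, "dy": -0.72, "dz": 0.02, "spin": -0.0524},
    {"claw": 0, "dx": -0.02, "dy": -0.72, "dz": 0.02, "spin": -0.0524},
    {"claw": 0, "dx": -0.02, "dy": -0.72, "dz": 0.02, "spin": -0.0524},
    {"claw": 0, "dx": -0.02, "dy": -0.72, "dz": 0.02, "spin": -0.0524},
    {"claw": 0, "dx": -0.02, "dy": -0.72, "dz": 0.02, "spin": -0.0524},
    {"claw": 0, "dx": -0.02, "dy": -0.72, "dz": 0.02, "spin": -0.0524},
    {"claw": 0, "dx": -0.02, "dy": -0.72, "dz": 0.02, "spin": -0.0524},
    {"claw": 0, "dx": -0.02, "dy": -0.72, "dz": 0.02, "spin": -0.0524},
  ],
)

```text
time_s: 6.65
tool_pos: [0.5763, 0.1685, 0.0944]
ee_rot: [3.14, 0.0, 1.974]
wrist_force: [0.6, 0.2, -0.1]
finger_gap: 0.0009
grip_force: 0.2
```

```bash
python3 st.py
```

```text
6.65 r 0.1371 th 112.4 yaw 113.1 z 0.09441630484603716 [ 0.59799203  0.15197639 -0.05057841]
tab 0.136 -2.2 21
tab 0.136 58.0 22
tab 0.135 -62.1 25
tab 0.136 -122.7 22
tab 0.137 177.6 19
```

Call:
jog_arm(
  targets=[
    {"claw": 0, "dx": -0.02, "dy": -0.72, "dz": 0, "spin": -0.0524},
    {"claw": 0, "dx": -0.02, "dy": -0.72, "dz": 0, "spin": -0.0524},
    {"claw": 0, "dx": -0.02, "dy": -0.72, "dz": 0, "spin": -0.0524},
    {"claw": 0, "dx": -0.02, "dy": -0.72, "dz": 0, "spin": -0.0524},
    {"claw": 0, "dx": -0.02, "dy": -0.72, "dz": 0, "spin": -0.0524},
    {"claw": 0, "dx": -0.02, "dy": -0.72, "dz": 0, "spin": -0.0524},
    {"claw": 0, "dx": -0.02, "dy": -0.72, "dz": 0, "spin": -0.0524},
    {"claw": 0, "dx": -0.02, "dy": -0.72, "dz": 0, "spin": -0.0524},
    {"claw": 0, "dx": -0.02, "dy": -0.72, "dz": 0, "spin": -0.0524},
    {"claw": 0, "dx": -0.02, "dy": -0.72, "dz": 0, "spin": -0.0524},
  ],
)

```text
time_s: 7.7
tool_pos: [0.5206, 0.1247, 0.0941]
ee_rot: [3.14, 0.001, 2.497]
wrist_force: [1.1, 4.1, 0.6]
finger_gap: 0.0005
grip_force: 1.7
```

Call:
jog_arm(
  targets=[
    {"claw": 0, "dx": -0.02, "dy": -0.72, "dz": 0, "spin": -0.0524},
    {"claw": 0, "dx": -0.02, "dy": -0.72, "dz": 0, "spin": -0.0524},
    {"claw": 0, "dx": -0.02, "dy": -0.72, "dz": 0, "spin": -0.0524},
    {"claw": 0, "dx": -0.02, "dy": -0.72, "dz": 0, "spin": -0.0524},
    {"claw": 0, "dx": -0.02, "dy": -0.72, "dz": 0, "spin": -0.0524},
    {"claw": 0, "dx": -0.02, "dy": -0.72, "dz": 0, "spin": -0.0524},
    {"claw": 0, "dx": -0.02, "dy": -0.72, "dz": 0, "spin": -0.0524},
    {"claw": 0, "dx": -0.02, "dy": -0.72, "dz": 0, "spin": -0.0524},
    {"claw": 0, "dx": -0.02, "dy": -0.72, "dz": 0, "spin": -0.0524},
    {"claw": 0, "dx": -0.02, "dy": -0.72, "dz": 0, "spin": -0.0524},
  ],
)

```text
time_s: 8.7
tool_pos: [0.4939, 0.058, 0.0939]
ee_rot: [3.141, 0.001, 3.021]
wrist_force: [-0.5, 0.8, -0.1]
finger_gap: 0.0006
grip_force: 0.2
```

```bash
python3 st.py
```

```text
8.7 r 0.1356 th 173.1 yaw 173.1 z 0.09393464342622411 [-0.47141681  0.83010293 -0.07138278]
tab 0.136 -1.2 21
tab 0.136 59.3 22
tab 0.135 -61.1 24
tab 0.137 118.9 22
tab 0.135 -121.5 18
```

Call:
jog_arm(
  targets=[
    {"claw": 0, "dx": -0.01, "dy": -0.72, "dz": 0, "spin": -0.0524},
    {"claw": 0, "dx": -0.01, "dy": -0.72, "dz": 0, "spin": -0.0524},
    {"claw": 0, "dx": -0.01, "dy": -0.72, "dz": 0, "spin": -0.0524},
    {"claw": 0, "dx": -0.01, "dy": -0.72, "dz": 0, "spin": -0.0524},
    {"claw": 0, "dx": -0.01, "dy": -0.72, "dz": 0, "spin": -0.0524},
    {"claw": 0, "dx": -0.01, "dy": -0.72, "dz": 0, "spin": -0.0524},
    {"claw": 0, "dx": -0.01, "dy": -0.72, "dz": 0, "spin": -0.0524},
    {"claw": 0, "dx": -0.01, "dy": -0.72, "dz": 0, "spin": -0.0524},
    {"claw": 0, "dx": -0.01, "dy": -0.72, "dz": 0, "spin": -0.0524},
    {"claw": 0, "dx": -0.01, "dy": -0.72, "dz": 0, "spin": -0.0524},
  ],
)

```text
time_s: 9.75
tool_pos: [0.5032, -0.0123, 0.0938]
ee_rot: [-3.141, 0.001, -2.739]
wrist_force: [1.1, 3.8, -0.2]
finger_gap: 0.0004
grip_force: 1.7
```

Call:
jog_arm(
  targets=[
    {"claw": 0, "dx": -0.02, "dy": -0.72, "dz": 0, "spin": -0.0524},
    {"claw": 0, "dx": -0.02, "dy": -0.72, "dz": 0, "spin": -0.0524},
    {"claw": 0, "dx": -0.02, "dy": -0.72, "dz": 0, "spin": -0.0524},
    {"claw": 0, "dx": -0.02, "dy": -0.72, "dz": 0, "spin": -0.0524},
    {"claw": 0, "dx": -0.02, "dy": -0.72, "dz": 0, "spin": -0.0524},
  ],
)

```text
time_s: 10.25
tool_pos: [0.5214, -0.0433, 0.0937]
ee_rot: [-3.141, 0.001, -2.477]
wrist_force: [0.4, 2.7, -0.3]
finger_gap: 0.0005
grip_force: 0.8
```

```bash
python3 st.py
```

```text
10.25 r 0.1367 th -141.5 yaw -141.9 z 0.09374000089219334 [ 0.38841859  2.72367749 -0.25993824]
tab 0.137 45.2 23
tab 0.135 -75.2 24
tab 0.137 105.0 25
tab 0.137 165.0 19
```

Call:
jog_arm(
  targets=[
    {"claw": 0, "dx": -0.02, "dy": -0.72, "dz": 0, "spin": -0.0524},
    {"claw": 0, "dx": -0.02, "dy": -0.72, "dz": 0, "spin": -0.0524},
    {"claw": 0, "dx": 0, "dy": 0, "dz": 0, "spin": 0},
    {"claw": 0, "dx": 0, "dy": 0, "dz": 0, "spin": 0},
    {"claw": 0, "dx": 0, "dy": 0, "dz": 0, "spin": 0},
    {"claw": 0, "dx": 0, "dy": 0, "dz": 0, "spin": 0},
    {"claw": 0, "dx": 0, "dy": 0, "dz": 0, "spin": 0},
    {"claw": 0, "dx": 0, "dy": 0, "dz": 0, "spin": 0},
    {"claw": 0, "dx": 0, "dy": 0, "dz": 0, "spin": 0},
    {"claw": 0, "dx": 0, "dy": 0, "dz": 0, "spin": 0},
  ],
)

```text
time_s: 11.3
tool_pos: [0.53, -0.0541, 0.0929]
ee_rot: [3.142, -0.0, -2.372]
wrist_force: [-0.2, 0.5, 0.2]
finger_gap: 0.0005
grip_force: 0.0
```

```bash
python3 st.py
```

```text
11.3 r 0.1374 th -135.8 yaw -135.9 z 0.09289736825169059 [-0.16447162  0.50267523  0.18991801]
tab 0.135 -6.6 18
tab 0.136 53.7 23
tab 0.135 -66.7 24
tab 0.136 113.4 24
tab 0.136 173.4 18
```

Call:
jog_arm(
  targets=[
    {"claw": 0, "dx": 0, "dy": 0, "dz": 0, "spin": 0},
    {"claw": 0, "dx": 0, "dy": 0, "dz": 0, "spin": 0},
    {"claw": 0, "dx": 0, "dy": 0, "dz": 0, "spin": 0},
    {"claw": 0, "dx": 0, "dy": 0, "dz": 0, "spin": 0},
    {"claw": 0, "dx": 0, "dy": 0, "dz": 0, "spin": 0},
    {"claw": 0, "dx": 0, "dy": 0, "dz": 0, "spin": 0},
    {"claw": 0, "dx": 0, "dy": 0, "dz": 0, "spin": 0},
    {"claw": 0, "dx": 0, "dy": 0, "dz": 0, "spin": 0},
    {"claw": 0, "dx": 0, "dy": 0, "dz": 0, "spin": 0},
    {"claw": 0, "dx": 0, "dy": 0, "dz": 0, "spin": 0},
  ],
)

```text
time_s: 12.35
tool_pos: [0.53, -0.0541, 0.0929]
ee_rot: [3.142, -0.0, -2.372]
wrist_force: [-0.4, -0.2, 0.1]
finger_gap: 0.0007
grip_force: 0.0
```

```bash
python3 st.py
```

```text
12.35 r 0.1374 th -135.8 yaw -135.9 z 0.0929195415772801 [-0.37016219 -0.22684232  0.08660244]
tab 0.135 -6.6 18
tab 0.136 53.7 22
tab 0.135 -66.7 24
tab 0.136 113.4 24
tab 0.136 173.4 18
```

Call:
jog_arm(
  targets=[
    {"claw": 0, "dx": -0.02, "dy": -0.72, "dz": 0, "spin": -0.0524},
    {"claw": 0, "dx": -0.02, "dy": -0.72, "dz": 0, "spin": -0.0524},
    {"claw": 0, "dx": -0.02, "dy": -0.72, "dz": 0, "spin": -0.0524},
    {"claw": 0, "dx": 0, "dy": 0, "dz": 0, "spin": 0},
    {"claw": 0, "dx": 0, "dy": 0, "dz": 0, "spin": 0},
    {"claw": 0, "dx": 0, "dy": 0, "dz": 0, "spin": 0},
  ],
)

```text
time_s: 13.0
tool_pos: [0.5459, -0.0681, 0.0929]
ee_rot: [3.141, -0.0, -2.216]
wrist_force: [-0.6, -0.9, 0.4]
finger_gap: 0.0006
grip_force: 0.0
```

```bash
python3 - <<'E'
from st import *
c=cap('scene');cv2.imwrite('pics/s3.png',cv2.resize(c['image'][180:380,200:460,::-1],None,fx=3,fy=3))
E
```

```text
13.0 r 0.1374 th -126.9 yaw -126.9 z 0.09286328140852845 [-0.55072382 -0.8817757   0.41216185]
tab 0.137 9.9 18
tab 0.136 -50.4 23
tab 0.137 70.1 21
tab 0.136 129.8 21
tab 0.136 -170.5 19
```

View pics/s3.png

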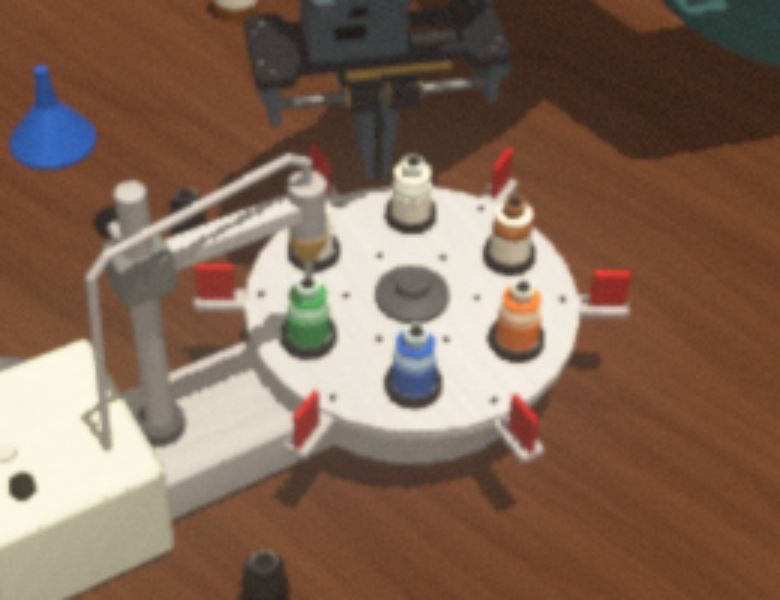

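Green (308,315) is now under the nozzle and all bottles are upright. The tabs read about 3° short, so I check whether it is still settling.

Call:
jog_arm(
  targets=[
    {"claw": 0, "dx": 0, "dy": 0, "dz": 0, "spin": 0},
    {"claw": 0, "dx": 0, "dy": 0, "dz": 0, "spin": 0},
    {"claw": 0, "dx": 0, "dy": 0, "dz": 0, "spin": 0},
    {"claw": 0, "dx": 0, "dy": 0, "dz": 0, "spin": 0},
    {"claw": 0, "dx": 0, "dy": 0, "dz": 0, "spin": 0},
    {"claw": 0, "dx": 0, "dy": 0, "dz": 0, "spin": 0},
  ],
)

```text
time_s: 13.7
tool_pos: [0.5463, -0.0683, 0.0929]
ee_rot: [3.142, -0.0, -2.214]
wrist_force: [0.6, 0.2, 0.0]
finger_gap: 0.0002
grip_force: 0.0
```

```bash
python3 st.py
```

```text
13.7 r 0.1374 th -126.8 yaw -126.9 z 0.09293536935550531 [0.58749329 0.15372265 0.04116226]
tab 0.135 12.9 18
tab 0.137 -47.3 20
tab 0.136 73.1 22
tab 0.136 133.0 20
tab 0.132 -167.5 9
```

It is exactly on the detent now (12.9, 73.1, 133.0°, the same as the start angles). I move outward, then up.

Call:
jog_arm(
  targets=[
    {"claw": 0, "dx": 1.5, "dy": 0, "dz": 0, "spin": 0},
    {"claw": 0, "dx": 1.5, "dy": 0, "dz": 0, "spin": 0},
    {"claw": 0, "dx": 0, "dy": 0, "dz": -2, "spin": 0},
    {"claw": 0, "dx": 0, "dy": 0, "dz": -2.5, "spin": 0},
    {"claw": 0, "dx": 0, "dy": 0, "dz": -2.5, "spin": 0},
    {"claw": 0, "dx": 0, "dy": 0, "dz": -2.5, "spin": 0},
    {"claw": 0, "dx": 0, "dy": 0, "dz": -2.5, "spin": 0},
    {"claw": 0, "dx": 0, "dy": 0, "dz": 0, "spin": 0},
    {"claw": 0, "dx": 0, "dy": 0, "dz": 0, "spin": 0},
    {"claw": 0, "dx": 0, "dy": 0, "dz": 0, "spin": 0},
  ],
)

```text
time_s: 14.75
tool_pos: [0.5274, -0.0927, 0.2119]
ee_rot: [3.14, -0.001, -2.215]
wrist_force: [-0.5, -0.6, 0.2]
finger_gap: 0.0004
grip_force: 0.0
```

```bash
python3 - <<'E'
from st import *
print(env.job_done())
E
```

```text
14.75 r 0.1682 th -127.0 yaw -126.9 z 0.21191560734379053 [-0.45294682 -0.56735827  0.24919125]
tab 0.135 12.9 18
tab 0.137 -47.3 20
tab 0.136 73.1 22
tab 0.136 133.0 20
tab 0.136 -167.3 19
the job is handed in; nothing more can be done
None
```

I pushed the carousel three places counter-clockwise; it is back on its detent with the green-labelled bottle under the nozzle, the arm is clear and the job is handed in, though no verdict came back.

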